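# Hang a lopsided jar carrier level on a sprung weighing hook

### The arm

A 6-joint arm with a two-finger parallel gripper is mounted at the origin on the work surface. World frame = base frame: x ahead of the robot, y to its left, z up, the work surface at z = 0. Lengths are in mm, angles in degrees, forces in N, time in s.
With the tool pointing down it reaches from about 375 to 750 mm from the base axis. Payload 9 kg.
Tool frame: the origin (TCP) lies between the finger pads; the fingertips stand 25 mm ahead of it and the grasp point (between the pads) lies 6 mm ahead of it; y points along the fingers, z is the direction in which the jaws open and shut, and the axes are right-handed (so a half turn about y gives the same grasp; the last joint's range is limited). The gripper opens to 85 mm and grips with 20 to 120 N. Pads are 22 mm wide; open, the fingers measure 114 mm over their backs; the gripper's body (76 mm by 85 mm) begins 54 mm behind the grasp point. The pads swing forward as they close: fully open they stand 13 mm farther back than shut.
Start: joints at [55.021, 5.964, 5.575, 89.605, 0, 77.527], TCP at [229.672, 554.333, 256.331] pointing down, gripper open.
Joint ranges: [-171.21, 171.21], [-48.23, 106.86], [-62.78, 66.21], [-105.2, 120.99], [-86.42, 89.51], [-180, 180]. Speed limits (degrees/s): [127.2, 127.2, 147.25, 180, 180, 180].

### API

Orientations are given as a 3x3 rotation matrix whose columns are the frame's x, y, z axes.
In Python, from plant import arm gives the robot as it stands.
- The arm moves only by the tool carry_out, never from a script. Its argument "increments" is a list of rows, each a list of 5 numbers: the shift along the world's x, y, z in m, then the turn about the world's z in rad, then the opening, from 0 (shut) to 1 (fully open). In form: [[x, y, z, turn, jaw], ...]. A call has 1 to 20 rows; each row shifts and turns the commanded pose from where the row before left it; what a row does not reach is not made up. A row lasts 1/12 s, in which the tool goes at most 41.7 mm and 7.16 degrees, less where a joint would pass 70% of its speed; a pose out of reach is approached as far as the arm can. A call is refused whole if a number of a shift passes 0.0417 or a number of a turn 0.125, either way. A call with a gripper value outside its range is refused whole. The fingers move at their own pace and stop on an object; "squeeze" is the grip in N (left out, the last holds). Time passes only in rows, so rows that do not move let the fingers close. It gives the time, the measured TCP pose, the force and the opening at its end, in the units of the state.
- arm.state(): the state, without advancing time (a new reading comes with each control period).
- arm.camera(name): name is "scene" or "side" or "wrist"; returns a dict with "color" (420x560x3 uint8, red, green, blue), "range_z" (420x560 float32, mm along the optical axis (not along the pixel's ray), 0 where there is no reading), "fx", "fy", "cx", "cy" (pixels), "k1" (the pictures are not rectified: a ray, as slopes to the right and down, at radius r is drawn at 1 + k1 r^2 times it, then the intrinsics apply), "cam_to_world" (4x4, takes a point from camera to world coordinates). Camera axes: x right, y down, z forward; pixel columns grow to the right and rows downward; lengths in mm; the calibration is good to about 2 mm. A picture is of the moment at which its call begins.
- arm.close_job(): hands the job in, once; it reports no verdict.
The state is a dict: "t": time; "joints": joint angles; "qvel": joint speeds; "joint_efforts": joint torques, N m; "eef_pos": TCP position; "ee_rot": TCP orientation; "force": force on the tool from outside, world axes, zero at the start; "ft_torque": the same for the moment, N m; "gripper_width": finger opening in mm.
Only numpy, scipy, OpenCV 4.12 (cv2) and the standard library are available. Lean on these libraries where they do the work, as an engineer would, in place of code of your own. Each camera call takes 0.05 s, during which the arm holds its last target. There are 200 camera calls.

### The job

Weigh the two-jar carrier: pick it up by its wooden bar, pass the scale's hook under the bar and hang it there at its balance point, so that it hangs level to within 5 degrees with both jars in place. The jars look alike but are unequally filled, and only feel tells how. Lower it gently so the hook takes up the weight while you still hold it, never pull the hook to the bottom of its travel, let go only when it will neither drop nor swing, and leave the other things on the counter alone.

Things in the scene. Friction and masses are not known exactly. Their poses are not given: they have to be found in the camera images.
- carrier: Jar carrier: aluminium tray 82 mm (x) by 236 mm (y), walls 40 mm high, with two snug pockets centred at y = -70 and +70 mm, and end legs at y = +-115 mm that rise to a wooden bar. Origin: centre of the tray's underside, z up. Empty 0.22 kg, loaded 0.4 to 0.82 kg. The window between the jars' lids (96 mm up) and the bar is open front and back. Stands within 0.35 rad of yaw 0.
- bar (a point): Centre of the carrier's straight wooden bar, 182.5 mm above the carrier's underside; axes as the carrier. The bar runs along y, 222 mm between the legs; 10 mm thick (x), 55 mm high: underside 155 mm, top 210 mm above the carrier's underside. Grip it across its thickness from above, in its upper half, leaving the lower half free for the hook.
- jar_a: One of two identical-looking opaque black jars with steel lids, 68 mm across, 90 mm high, loose in the carrier's pockets. Origin: centre of its underside. Each weighs between 0.04 and 0.45 kg, hidden, and they swap pockets, so the carrier's balance point lies up to 40 mm from the bar's middle, to either side.
- jar_b: The other black jar, same looks. Origin: centre of its underside.
- stand: Weighing stand, fixed: foot plate 12 mm thick, 75 mm to each side (y), from 75 mm in front (-x) to 165 mm behind the origin, and a grey column 74 mm wide, 282 mm high, its front 104 mm behind the origin. Origin: on the counter below the hook's seat; -x is the way the hook points (towards the robot), y the way the bar must lie. Within 0.3 rad of yaw 0.
- saddle (a point): The hook's seat: top of its level round arm (10 mm thick, sticking out of the column along the stand's -x), midway between upturned tip and collar. 235 mm above the counter unloaded; sinks with the hook. The tip's inner face is 13 mm to -x and the tip rises 13 mm above the seat; the collar is 13 mm to +x and rises 6 mm. The bar rests between them.
- scale_hook (a joint): How far the sprung hook has been drawn down, in m: 0 unloaded, 0.048 at the stop. The spring gives about 250 N per m, with a little damping.
- can: Bystander: black drinks can, 66 mm across, 122 mm high; origin under its centre.
- tumbler: Bystander: steel tumbler, 88 mm across, 110 mm high; origin under its centre.
- scissor_cup: Bystander: green cup holding scissors, 80 mm across, 172 mm high; origin under its centre.
- spare_jar: Bystander: another black jar, 68 mm across, 90 mm high, standing alone; not part of the job; origin under its centre.
- tape: Bystander: roll of tape lying flat, 60 mm across, 24 mm high; origin under its centre.
- tin: Bystander: flat round tin, 60 mm across, 26 mm high; origin under its centre.
- phone: Bystander: black phone lying flat, 148 by 72 by 9 mm; origin under its centre.
Mind the look-alikes: they are no part of the job. Leave any blue look-alike of the carrier alone.

How it is judged (in metres and radians):
On the way, in this order (a step that is already met when the one before it is completed fails the run):
1. the carrier is lifted clear of the counter with its jars (height (world z) of carrier above 0.03 m and z of jar_a in the frame of carrier between -0.005 and 0.02 m and horizontal distance between each of jar_a, jar_b and carrier below 0.1 m and z of jar_b in the frame of carrier between -0.005 and 0.02 m), for 0.2 s.
2. the hook takes up load (drawn down over 6 mm) while the carrier is still held (value of joint scale_hook above 0.006 m and contact force between the fingers and carrier above 1 N and contact force between carrier and stand above 1 N), for 0.3 s.
At the end, for the whole second after the job is handed in: The carrier hangs from the hook alone, the bar's underside on the hook's seat between tip and collar (within 12 mm across, 8 mm in height), level within 0.10 rad, at rest (under 0.03 m/s and 0.15 rad/s), the hook drawn down over 12 mm, clear of the counter, both jars in their pockets (x of saddle in the frame of carrier between -0.012 and 0.012 m and y of saddle in the frame of carrier between -0.09 and 0.09 m and z of saddle in the frame of carrier between 0.148 and 0.163 m and angle between carrier's own z axis and vertical below 0.1 rad and value of joint scale_hook above 0.012 m and height (world z) of carrier above 0.02 m and linear speed of carrier below 0.03 m/s and angular speed of carrier below 0.15 rad/s and z of jar_a in the frame of carrier between -0.005 and 0.02 m and horizontal distance between each of jar_a, jar_b and carrier below 0.1 m and z of jar_b in the frame of carrier between -0.005 and 0.02 m); the robot touches nothing.
It fails at once if the hook is pulled down to the bottom of its travel (over 44 mm) (value of joint scale_hook above 0.044 m).
It fails at once if the carrier is pressed or knocked against the stand with over 18 N (contact force between carrier and stand above 18 N).
It fails at once if the carrier drops or swings (over 0.2 m/s) when not held (contact force between the fingers and carrier below 0.05 N and linear speed of carrier above 0.2 m/s).
It fails at once if a jar comes out of its pocket (not (z of jar_a in the frame of carrier between -0.005 and 0.02 m and horizontal distance between each of jar_a, jar_b and carrier below 0.1 m and z of jar_b in the frame of carrier between -0.005 and 0.02 m)).
It fails at once if a bystander is disturbed (moved over 30 mm) (distance of any of can, tumbler, scissor_cup, spare_jar, tape, tin, phone from where it was at the start of the episode above 0.03 m).
It also fails if it takes over 64 s, if anything falls off the work surface, if the arm or the gripper's body presses on something with over 40 N, if the wrist force passes 120 N, or if a joint passes its speed limit or range.

## Working session

There is one attempt and no reset: what is moved stays moved. The work goes in short steps, Python scripts to look and compute and a tool call to move; the robot and the scene stay as the last step left them, time stands still between calls to the robot, and variables do not carry over. Pictures are saved under pics/ and viewed, about 8 in all and at most 12, crops included, and the job is handed in when it is done.

Besides the shell and the picture viewer there is one more tool, called after "Emit:" as name(argument=value, ...) on one line, values as JSON. carry_out: Moves the arm, as the interface text tells. Its arguments: {"type":"object","properties":{"increments":{"type":"array"},"squeeze":{"type":"number"}},"required":["increments"]}

```bash
mkdir -p pics
cat > h.py <<'E'
import numpy as np, cv2
from plant import arm
def cloud(c):
    h,w=c["range_z"].shape; u,v=np.meshgrid(np.arange(w),np.arange(h))
    K=np.array([[c["fx"],0,c["cx"]],[0,c["fy"],c["cy"]],[0,0,1.]])
    p=cv2.undistortPoints(np.stack([u,v],-1).reshape(-1,1,2).astype(np.float64),K,np.array([c["k1"],0,0,0.])).reshape(h,w,2)
    z=c["range_z"].astype(float); P=np.dstack([p[...,0]*z,p[...,1]*z,z,np.ones_like(z)])
    W=(P@np.array(c["cam_to_world"]).T)[...,:3]; W[z==0]=np.nan
    return W
E
python3 - <<'E'
from h import *
ims=[]
for n in ["scene","side","wrist"]:
    c=arm.camera(n); np.savez(n+"0.npz",**c); cv2.imwrite(f"pics/{n}0.png",c["color"][...,::-1]); print(n,np.round(c["cam_to_world"],2).tolist(),c["fx"])
s=arm.state(); print(s)
E
```

```text
scene [[0.55, 0.51, -0.66, 1400.76], [0.83, -0.34, 0.43, -568.59], [-0.01, -0.79, -0.61, 1004.97], [0.0, 0.0, 0.0, 1.0]] 515.4258742525134
side [[0.71, -0.38, 0.59, -171.97], [-0.71, -0.38, 0.6, -706.39], [-0.0, -0.84, -0.54, 782.57], [0.0, 0.0, 0.0, 1.0]] 441.6576173566691
wrist [[0.38, 0.87, 0.3, 152.69], [0.92, -0.36, -0.12, 586.32], [0.0, 0.33, -0.95, 374.26], [0.0, 0.0, 0.0, 1.0]] 329.32609504508366
{'t': 0.15, 'joints': array([ 5.50212329e+01,  5.98988751e+00,  5.53957750e+00,  8.96053593e+01,
       -4.18912293e-05,  7.75262461e+01]), 'qvel': array([-0.05615301, -0.12411798,  0.16777558, -0.07465836,  0.08243443,
        0.01415371]), 'joint_efforts': array([ 3.55379096e-03, -5.57359099e+01,  5.04004061e+01,  1.25375416e-02,
       -2.74059203e-04, -5.69211034e-05]), 'eef_pos': array([229.52603978, 554.12585005, 255.7317885 ]), 'ee_rot': array([[ 9.23845987e-01, -5.56400370e-04,  3.82764004e-01],
       [-3.82764351e-01, -7.96524534e-04,  9.23845667e-01],
       [-2.09147151e-04, -9.99999528e-01, -9.48836221e-04]]), 'force': array([-0.74043524,  0.2825359 ,  0.01693443]), 'ft_torque': array([ 0.02299297, -0.02520821,  0.03860493]), 'gripper_width': 85.04291586754127}
```

View pics/scene0.png

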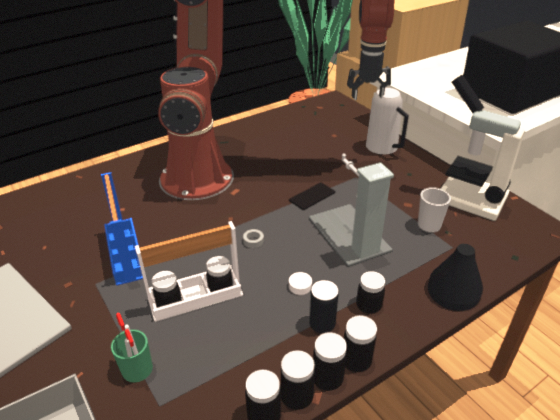

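View pics/side0.png

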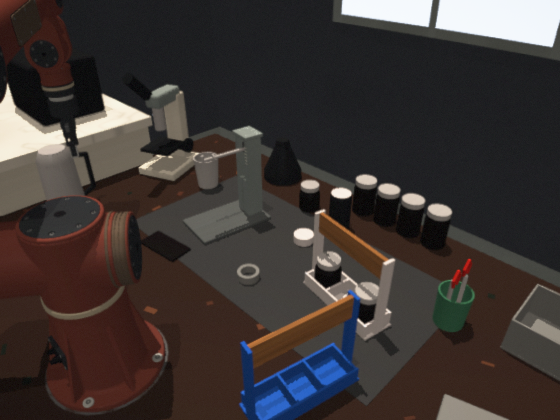

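Scene view: the aluminium carrier with two black jars is at about (190,270), and the blue look-alike is at (120,225). The stand column is at (370,210), with the hook tip near (345,158). In the side view the carrier bar is at (350,243), the blue carrier at (300,360) and the hook arm at (230,155). I choose the aluminium carrier.

Run:
```python
from h import *
C={n:dict(np.load(n+"0.npz")) for n in ["scene","side"]}
box={"scene":(130,220,245,275),"side":(312,205,392,275)}
for n,c in C.items():
    W=cloud(c); c["W"]=W; hsv=cv2.cvtColor(c["color"],cv2.COLOR_RGB2HSV)
    m=(hsv[...,0]>5)&(hsv[...,0]<22)&(hsv[...,1]>130)&(hsv[...,2]>70)
    x0,y0,x1,y1=box[n]; M=np.zeros_like(m); M[y0:y1,x0:x1]=m[y0:y1,x0:x1]
    P=W[M]; P=P[np.isfinite(P).all(1)&(P[:,2]>150)]
    (cx,cy),(w,h),a=cv2.minAreaRect(P[:,:2].astype(np.float32))
    vx=cv2.fitLine(P[:,:2].astype(np.float32),cv2.DIST_HUBER,0,.01,.01).ravel()
    s=(P[:,:2]-vx[2:])@vx[:2]
    print(n,"bar",len(P),"rect",cx,cy,w,h,a,"line",vx,"yaw from y",np.degrees(np.arctan2(-vx[0],vx[1])), "s",np.percentile(s,[1,99]),"z",np.percentile(P[:,2],[1,50,99]))
    # top points
    T=P[P[:,2]>200]; print(" top",T.mean(0) if len(T) else None,len(T))
# stand: top of column & hook
W=C["scene"]["W"]
for n,(x0,y0,x1,y1) in {"scene":(335,145,405,270),"side":(200,120,275,240)}.items():
    W=C[n]["W"]; sub=W[y0:y1,x0:x1].reshape(-1,3); sub=sub[np.isfinite(sub).all(1)]
    top=sub[(sub[:,2]>272)&(sub[:,2]<292)]
    print(n,"coltop",len(top),top.mean(0),cv2.minAreaRect(top[:,:2].astype(np.float32)))
    ft=sub[(sub[:,2]>6)&(sub[:,2]<18)]; print(" foot",len(ft),cv2.minAreaRect(ft[:,:2].astype(np.float32)))
    cm=top.mean(0)
    hk=sub[(sub[:,2]>215)&(sub[:,2]<262)&(np.hypot(sub[:,0]-cm[0],sub[:,1]-cm[1])>70)&(sub[:,0]<cm[0])]
    hk=hk[np.hypot(*(hk[:,:2]-cm[:2]).T)<250]
    if len(hk)>5:
        l=cv2.fitLine(hk[:,:2].astype(np.float32),cv2.DIST_HUBER,0,.01,.01).ravel(); s=(hk[:,:2]-l[2:])@l[:2]
        print(" hook",len(hk),l,s.min(),s.max(),"yaw",np.degrees(np.arctan2(l[1],l[0]))); 
        o=np.argsort(hk[:,0]); print(np.round(hk[o][::max(1,len(o)//25)],0).tolist())
# crop for check
b=C["side"]["color"][110:340,150:420,::-1]; cv2.imwrite("pics/crop1.png",cv2.resize(b,None,fx=2.6,fy=2.6,interpolation=cv2.INTER_CUBIC))
```

```text
scene bar 1762 rect 506.74566650390625 -252.4256134033203 217.4506072998047 18.12411880493164 79.53887939453125 line [ 1.9174010e-01  9.8144573e-01  5.0839764e+02 -2.5613181e+02] yaw from y -11.054352 s [-103.09681055  109.2988675 ] z [157.69868203 188.65037348 212.91998726]
 top [ 507.11106766 -254.71006985  207.84660533] 559
side bar 1450 rect 504.4922790527344 -249.98214721679688 214.3634490966797 14.636807441711426 79.02497863769531 line [ 1.8958266e-01  9.8186475e-01  4.9986298e+02 -2.5366006e+02] yaw from y -10.928431 s [-96.1519635  108.61367811] z [157.48120201 189.32375742 210.67170677]
 top [ 501.67279716 -255.96706833  206.84138974] 466
scene coltop 488 [626.32434559 223.55447111 280.52443906] ((622.7308349609375, 226.74493408203125), (76.52960205078125, 67.00145721435547), 82.57532501220703)
 foot 1418 ((434.712646484375, 402.4168701171875), (227.23834228515625, 674.61474609375), 47.26518249511719)
 hook 110 [ 9.8500693e-01 -1.7251466e-01  5.0694351e+02  2.4265915e+02] -40.133769314800816 49.52797605722275 yaw -9.93406
[[468.0, 252.0, 246.0], [472.0, 251.0, 229.0], [473.0
[... 877 characters left out ...]
40e-01 -1.5501939e-01  5.0005740e+02  2.4568690e+02] -36.5517307854342 46.48737732637203 yaw -8.91792
[[464.0, 246.0, 230.0], [466.0, 253.0, 233.0], [467.0, 249.0, 234.0], [468.0, 253.0, 248.0], [470.0, 248.0, 240.0], [472.0, 253.0, 228.0], [477.0, 249.0, 228.0], [480.0, 253.0, 235.0], [486.0, 251.0, 233.0], [490.0, 247.0, 233.0], [493.0, 242.0, 231.0], [498.0, 235.0, 232.0], [499.0, 237.0, 227.0], [500.0, 257.0, 233.0], [502.0, 253.0, 237.0], [503.0, 246.0, 229.0], [505.0, 239.0, 228.0], [508.0, 243.0, 235.0], [516.0, 239.0, 230.0], [521.0, 240.0, 235.0], [524.0, 241.0, 230.0], [528.0, 246.0, 233.0], [534.0, 243.0, 229.0], [539.0, 241.0, 225.0], [542.0, 240.0, 234.0], [545.0, 235.0, 228.0]]
```

View pics/crop1.png

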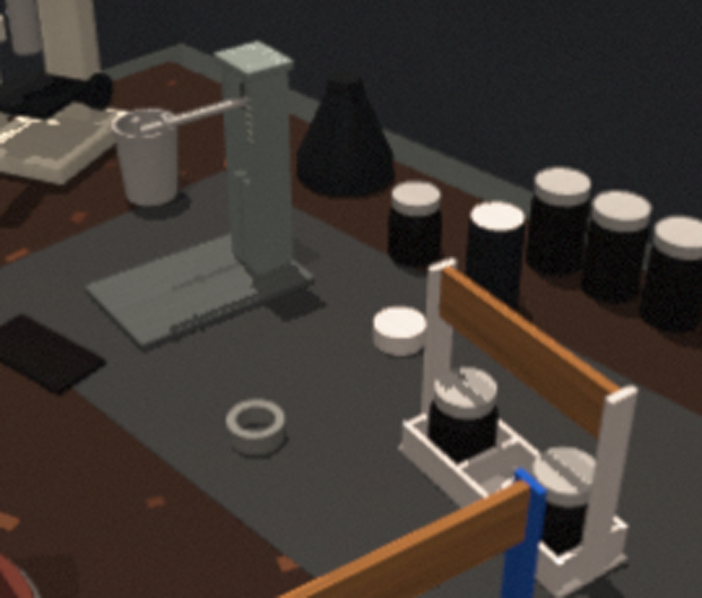

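The crop confirms the choice: aluminium tray, two black jars and a wooden bar. The bar centre is at about (505,-252) with yaw -11°. The hook seat is at about (487,248) with yaw -9.5°. Moving above the bar now.

Emit:
carry_out(increments=[[0.0125, -0.0366, 0.003, -0.0623, 1], [0.0125, -0.0366, 0.003, -0.0623, 1], [0.0125, -0.0366, 0.003, -0.0623, 1], [0.0125, -0.0366, 0.003, -0.0623, 1], [0.0125, -0.0366, 0.003, -0.0623, 1], [0.0125, -0.0366, 0.003, -0.0623, 1], [0.0125, -0.0366, 0.003, -0.0623, 1], [0.0125, -0.0366, 0.003, -0.0623, 1], [0.0125, -0.0366, 0.003, -0.0623, 1], [0.0125, -0.0366, 0.003, -0.0623, 1], [0.0125, -0.0366, 0.003, -0.0623, 1], [0.0125, -0.0366, 0.003, -0.0623, 1], [0.0125, -0.0366, 0.003, -0.0623, 1], [0.0125, -0.0366, 0.003, -0.0623, 1], [0.0125, -0.0366, 0.003, -0.0623, 1], [0.0125, -0.0366, 0.003, -0.0623, 1], [0.0125, -0.0366, 0.003, -0.0623, 1], [0.0125, -0.0366, 0.003, -0.0623, 1], [0.0125, -0.0366, 0.003, -0.0623, 1], [0.0125, -0.0366, 0.003, -0.0623, 1]], squeeze=80)

```text
t: 1.82
eef_pos: [479.8, -179.8, 316.2]
ee_rot: [[-0.072, 0.0, 0.997], [-0.997, 0.0, -0.072], [-0.0, -1.0, 0.0]]
force: [0.4, 0.6, 0.5]
gripper_width: 85.4
```

Emit:
carry_out(increments=[[0.0125, -0.0366, 0.003, -0.0623, 1], [0.0125, -0.0366, 0.003, -0.0623, 1], [0, 0, 0, 0, 1], [0, 0, 0, 0, 1], [0, 0, 0, 0, 1]])

```text
t: 2.23
eef_pos: [504.4, -250.7, 321.9]
ee_rot: [[-0.191, -0.001, 0.982], [-0.982, 0.001, -0.191], [-0.001, -1.0, -0.001]]
force: [-0.2, 0.3, -0.1]
gripper_width: 85.3
```

Run:
```python
from h import *
c=arm.camera("wrist"); np.savez("wrist1.npz",**c); W=cloud(c)
s=arm.state(); print(s["t"],s["eef_pos"],np.round(s["ee_rot"],3).tolist(),s["joints"],s["force"],s["ft_torque"])
hsv=cv2.cvtColor(c["color"],cv2.COLOR_RGB2HSV)
m=(hsv[...,0]>5)&(hsv[...,0]<22)&(hsv[...,1]>110)&(hsv[...,2]>60)&(W[...,2]>200)&(W[...,2]<225)
P=W[m]; P=P[np.hypot(P[:,0]-505,P[:,1]+252)<140]; print(len(P),P.mean(0),cv2.minAreaRect(P[:,:2].astype(np.float32)), cv2.fitLine(P[:,:2].astype(np.float32),cv2.DIST_HUBER,0,.01,.01).ravel())
cv2.imwrite("pics/wrist1.png",c["color"][...,::-1])
```

```text
2.2833 [ 504.50522859 -250.1101885   322.45639778] [[-0.191, 0.0, 0.982], [-0.982, 0.0, -0.191], [-0.0, -1.0, -0.0]] [-3.96821000e+01  1.00706855e+00  7.35715100e+00  9.63579065e+01
  1.14981865e-02  6.13012746e+01] [-0.23499989 -0.36341049 -0.53348495] [-0.00403153  0.02072325 -0.02605171]
1720 [ 503.66334129 -258.5324424   210.86221531] ((505.73480224609375, -250.4595489501953), (220.8332977294922, 9.763382911682129), 78.71353149414062) [ 1.8223645e-01  9.8325473e-01  5.0452618e+02 -2.5278531e+02]
```

View pics/wrist1.png

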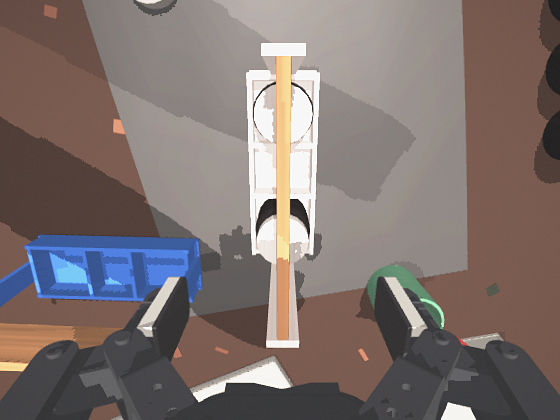

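The wrist view shows the bar centred between the fingers, x≈283 px, from row 50 to 340. The bar measures 221 x 10 mm, centre (505,-251), z 211, as described. Descending to grip.

Emit:
carry_out(increments=[[0.0005, -0.001, -0.025, 0, 1], [0, 0, -0.025, 0, 1], [0, 0, -0.025, 0, 1], [0, 0, -0.025, 0, 1], [0, 0, -0.017, 0, 1], [0, 0, 0, 0, 0.4], [0, 0, 0, 0, 0], [0, 0, 0, 0, 0], [0, 0, 0, 0, 0], [0, 0, 0, 0, 0], [0, 0, 0, 0, 0], [0, 0, 0, 0, 0], [0, 0, 0, 0, 0], [0, 0, 0, 0, 0]], squeeze=100)

```text
t: 3.45
eef_pos: [505.3, -252.2, 206.5]
ee_rot: [[-0.191, 0.001, 0.982], [-0.982, -0.001, -0.191], [0.001, -1.0, 0.001]]
force: [-2.5, 1.5, 6.8]
gripper_width: 8.1
```

```bash
cat > feel.py <<'E'
from h import *
def feel(n=10):
    F=[];T=[];Z=[]
    for i in range(n):
        arm.camera("wrist"); s=arm.state(); F.append(s["force"]);T.append(s["ft_torque"]);Z.append(s["eef_pos"])
    F,T,Z=map(np.array,(F,T,Z)); f,t=F.mean(0),T.mean(0)
    R=s["ee_rot"]; xb=R[:,2]; yb=-R[:,0]
    print("t",s["t"],"pos",Z.mean(0).round(2),"F",f.round(2),"sd",F.std(0).round(2),"T",t.round(4),"sd",T.std(0).round(3),"w",s["gripper_width"])
    # lever along yb: moment about xb = y*Fz
    print("moment xb",t@xb,"yb",t@yb,"lever y mm",1000*(t@xb)/f[2])
E
python3 -c "
from feel import *
feel(6)"
```

```text
t 3.75 pos [ 505.32 -252.17  206.54] F [-2.47  1.15  6.27] sd [0.32 0.36 0.57] T [0.1666 0.4761 0.0724] sd [0.022 0.03  0.033] w 8.487451176286331
moment xb 0.07245255941138735 yb 0.499108133155263 lever y mm 11.54709003159547
```

Emit:
carry_out(increments=[[0, 0, 0.004, 0, 0], [0, 0, 0.006, 0, 0], [0, 0, 0.01, 0, 0], [0, 0, 0.01, 0, 0], [0, 0, 0.01, 0, 0], [0, 0, 0.006, 0, 0], [0, 0, 0.004, 0, 0], [0, 0, 0, 0, 0], [0, 0, 0, 0, 0], [0, 0, 0, 0, 0], [0, 0, 0, 0, 0], [0, 0, 0, 0, 0]])

```text
t: 4.75
eef_pos: [505.0, -251.7, 254.8]
ee_rot: [[-0.191, -0.001, 0.982], [-0.982, 0.0, -0.191], [-0.0, -1.0, -0.001]]
force: [-0.1, -0.6, -5.9]
gripper_width: 8.5
```

```bash
python3 -c "
from feel import *
feel(16)
c=arm.camera('side'); cv2.imwrite('pics/lift.png',cv2.resize(c['color'][150:360,230:450,::-1],None,fx=2.6,fy=2.6)); np.savez('side2.npz',**c)"
```

```text
t 5.55 pos [ 505.15 -251.84  255.25] F [ 0.05 -0.14 -6.1 ] sd [0.47 0.51 0.45] T [-0.1322  0.0324  0.0172] sd [0.038 0.024 0.024] w 8.233748089919231
moment xb -0.13591533821793592 yb 0.006484819111055652 lever y mm 22.2876205973943
```

View pics/lift.png

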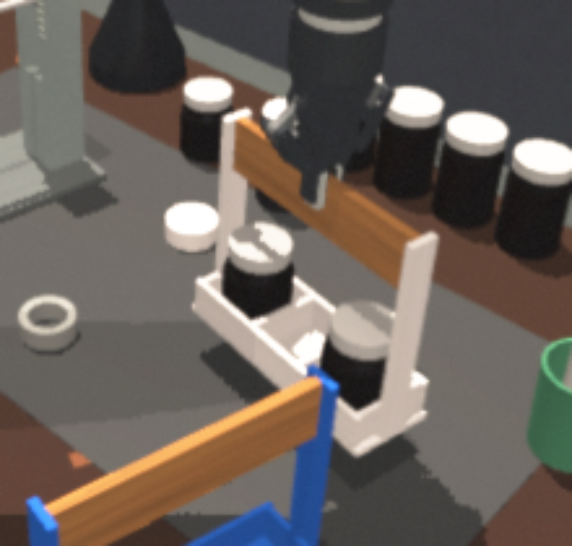

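The carrier hangs level and weighs about 6.1 N. The balance point is at about +22 mm on the bar's +y side. Next I carry it to a staging point in front of the hook.

Emit:
carry_out(increments=[[-0.0015, 0.007, 0.006, 0, 0], [-0.003, 0.0145, 0.006, 0, 0], [-0.0045, 0.0215, 0.006, 0, 0], [-0.006, 0.029, 0.006, 0.002, 0], [-0.006, 0.029, 0.006, 0.002, 0], [-0.006, 0.029, 0.006, 0.002, 0], [-0.006, 0.029, 0.006, 0.002, 0], [-0.006, 0.029, 0.006, 0.002, 0], [-0.006, 0.029, 0.006, 0.002, 0], [-0.006, 0.029, 0.006, 0.002, 0], [-0.006, 0.029, 0, 0.002, 0], [-0.006, 0.029, 0, 0.002, 0], [-0.006, 0.029, 0, 0.002, 0], [-0.006, 0.029, 0, 0.002, 0], [-0.006, 0.029, 0, 0.002, 0], [-0.006, 0.029, 0, 0.002, 0], [-0.006, 0.029, 0, 0.002, 0], [-0.0045, 0.0215, 0, 0, 0], [-0.003, 0.0145, 0, 0, 0], [-0.0015, 0.007, 0, 0, 0]])

```text
t: 7.27
eef_pos: [402.1, 242.1, 315.9]
ee_rot: [[-0.162, 0.0, 0.987], [-0.987, 0.001, -0.162], [-0.001, -1.0, 0.0]]
force: [0.5, -0.8, -5.7]
gripper_width: 8.1
```

Emit:
carry_out(increments=[[0, 0, 0, 0, 0], [0, 0, 0, 0, 0], [0, 0, 0, 0, 0], [0, 0, 0, 0, 0], [0, 0, 0, 0, 0]])

```text
t: 7.68
eef_pos: [403.5, 239.4, 315.4]
ee_rot: [[-0.165, 0.0, 0.986], [-0.986, -0.0, -0.165], [0.0, -1.0, 0.0]]
force: [-0.1, 0.1, -6.9]
gripper_width: 8.1
```

Run:
```python
from feel import *
feel(14)
for n in ["wrist","scene","side"]:
    c=arm.camera(n); np.savez(n+"3.npz",**c); cv2.imwrite(f"pics/{n}3.png",c["color"][...,::-1])
    W=cloud(c); s=arm.state(); e=s["eef_pos"]; xb=s["ee_rot"][:,2]; yb=-s["ee_rot"][:,0]
    D=W-e; a=D@xb; b=D@yb
    hsv=cv2.cvtColor(c["color"],cv2.COLOR_RGB2HSV)
    m=(hsv[...,0]>5)&(hsv[...,0]<22)&(hsv[...,1]>110)&(hsv[...,2]>60)&(abs(a)<14)&(abs(b)<118)&(abs(D[...,2]+20)<45)
    P=np.stack([a[m],b[m],W[...,2][m]],1); 
    r=cv2.minAreaRect(P[:,:2].astype(np.float32)); print(n,len(P),"bar local",r)
    # top edge z against b
    B=np.arange(-105,106,15); print([(int(k),round(float(np.percentile(P[abs(P[:,1]-k)<6,2],97)),1)) for k in B if (abs(P[:,1]-k)<6).sum()>8])
    for lo,hi in ((225,237),(240,250),(220,252)):
        h=(W[...,2]>lo)&(W[...,2]<hi)&(W[...,0]>440)&(W[...,0]<575)&(abs(W[...,1]-246+(W[...,0]-487)*.165)<14)
        Q=W[h]
        if len(Q)>8: print(lo,len(Q),cv2.fitLine(Q[:,:2].astype(np.float32),cv2.DIST_HUBER,0,.01,.01).ravel().round(3),np.percentile(Q,[2,50,98],axis=0).round(1).tolist())
```

```text
t 8.3833 pos [403.24 239.96 315.33] F [-0.1   0.14 -6.02] sd [0.52 0.52 0.38] T [-0.1332  0.0355 -0.0047] sd [0.038 0.023 0.033] w 8.750868727352909
moment xb -0.13723670330671314 yb 0.013231411217469336 lever y mm 22.80604754556036
wrist 10034 bar local ((0.5551862716674805, 36.374656677246094), (151.76412963867188, 9.86452865600586), 89.95175170898438)
[(-30, 320.7), (-15, 320.7), (0, 320.7), (15, 320.8), (30, 320.7), (45, 320.8), (60, 320.9), (75, 320.9), (90, 320.9), (105, 321.0)]
225 2261 [ 9.8700e-01 -1.6300e-01  5.2469e+02  2.4708e+02] [[470.5, 236.0, 230.2], [525.9, 246.1, 235.1], [573.0, 257.5, 236.8]]
240 408 [ 9.84000e-01 -1.78000e-01  4.82599e+02  2.53334e+02] [[466.8, 243.7, 240.1], [473.6, 253.5, 243.4], [507.2, 258.5, 249.1]]
220 2881 [ 9.87000e-01 -1.61000e-01  5.17570e+02  2.48118e+02] [[467.6, 236.4, 230.0], [514.4, 247.5, 235.5], [572.5, 258.1, 247.9]]
scene 1140 bar local ((1.5640602111816406, 1.9842147827148438), (18.153413772583008, 218.15611267089844), 0.19921916723251343)
[(-105, 319.9), (-90, 319.8), (-75, 319.0), (-60, 318.6), (-45, 319.2), (-30, 318.8), (-1
[... 370 characters left out ...]
48.0]]
220 109 [ 9.86000e-01 -1.68000e-01  5.06812e+02  2.42476e+02] [[469.8, 233.8, 223.0], [505.5, 242.5, 233.4], [550.3, 253.6, 245.6]]
side 422 bar local ((-2.1774978637695312, 1.8926773071289062), (215.3508758544922, 12.60732364654541), 89.91452026367188)
[(-90, 319.5), (-75, 319.2), (-60, 318.7), (-45, 318.3), (-30, 318.7), (-15, 319.8), (0, 318.1), (30, 279.6), (45, 305.0), (60, 300.3), (75, 318.4), (90, 307.5), (105, 299.5)]
225 101 [ 9.91000e-01 -1.32000e-01  5.29707e+02  2.41074e+02] [[486.4, 233.7, 225.9], [525.9, 241.5, 231.3], [571.4, 250.7, 236.5]]
220 110 [ 9.91000e-01 -1.33000e-01  5.28142e+02  2.41262e+02] [[486.4, 233.7, 224.4], [523.4, 241.7, 231.3], [571.4, 250.5, 239.2]]
```

View pics/wrist3.png

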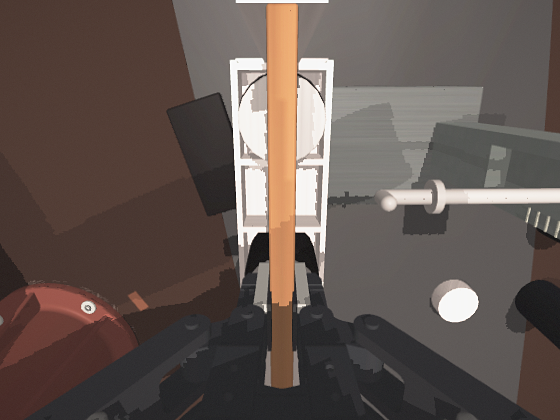

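The wrist view shows the bar level, with its top at 320.7–321.0 mm along its length. The hook tip is at (388,201) px, the collar at (434,196) and the arm along row ~196. Now I find the seat by casting rays from this view.

Run:
```python
from h import *
c=dict(np.load("wrist3.npz")); K=np.array([[c["fx"],0,c["cx"]],[0,c["fy"],c["cy"]],[0,0,1.]]); M=c["cam_to_world"]
print("cam",M[:3,3])
def ray(u,v,z):
    p=cv2.undistortPoints(np.array([[[u,v]]],float),K,np.array([c["k1"],0,0,0.])).ravel(); d=M[:3,:3]@np.array([p[0],p[1],1]); o=M[:3,3]; return (o+d*(z-o[2])/d[2])
W=cloud(c); m=((W[...,2]>222)&(W[...,2]<255))
m[:, :370]=0; m[:150]=0; m[260:]=0
for u in range(374,530,3):
    v=np.where(m[:,u])[0]
    if len(v): 
        v=v[(v>170)&(v<225)]
        if len(v): print(u,v.min(),v.max(),"z",np.nanmax(W[v,u,2]).round(0),"P",ray(u,(v.min()+v.max())/2,230)[:2].round(1))
```

```text
cam [417.34352596 322.83917258 433.96110642]
377 192 202 z 238.0 P [468.6 253.9]
380 190 205 z 244.0 P [470.5 253.2]
383 190 208 z 247.0 P [472.4 251.9]
386 190 210 z 249.0 P [474.3 250.9]
389 190 210 z 249.0 P [476.2 250.6]
392 190 209 z 249.0 P [478.1 250.6]
395 190 207 z 248.0 P [480.1 250.9]
398 190 203 z 237.0 P [482.1 252. ]
401 190 203 z 237.0 P [484.1 251.6]
404 190 203 z 237.0 P [486.  251.3]
407 190 203 z 236.0 P [487.9 251. ]
410 190 204 z 237.0 P [489.9 250.3]
413 190 204 z 236.0 P [491.8 250. ]
416 190 204 z 237.0 P [493.7 249.7]
419 189 204 z 237.0 P [495.7 249.7]
422 189 204 z 237.0 P [497.6 249.4]
425 184 209 z 237.0 P [499.6 249.1]
428 181 212 z 236.0 P [501.5 248.7]
431 180 212 z 237.0 P [503.5 248.8]
434 180 212 z 240.0 P [505.4 248.4]
437 181 212 z 243.0 P [507.4 247.8]
440 180 211 z 242.0 P [509.4 248.1]
443 184 208 z 243.0 P [511.3 247.5]
446 189 204 z 237.0 P [513.3 246.8]
449 189 204 z 237.0 P [515.2 246.5]
452 189 204 z 237.0 P [517.2 246.1]
455 189 204 z 237.0 P [519.2 245.8]
458 189 204 z 237.0 P [521.1 245.5]
461 189 204 z 237.0 P [523.1 245.2]
464 189 204 z 236.0 P [525.1 244.8]
467 189 204 z 237.0 P [527.  244.5]
470 189 204 z 236.0 P [529.  244.2]
473 189 203 z 237.0 P [531.  244.2]
476 189 203 z 236.0 P [533.  243.9]
479 189 203 z 237.0 P [535.  243.6]
482 189 203 z 237.0 P [536.9 243.2]
485 189 203 z 237.0 P [538.9 242.9]
488 189 203 z 237.0 P [540.9 242.6]
491 189 203 z 237.0 P [542.9 242.2]
494 189 203 z 237.0 P [544.9 241.9]
497 189 203 z 237.0 P [546.9 241.6]
500 189 203 z 238.0 P [548.9 241.2]
503 189 203 z 237.0 P [550.9 240.9]
506 189 203 z 237.0 P [552.9 240.6]
509 188 203 z 236.0 P [554.9 240.6]
512 188 203 z 237.0 P [556.9 240.3]
515 188 203 z 237.0 P [558.9 239.9]
518 188 203 z 236.0 P [561.  239.6]
521 188 203 z 237.0 P [563.  239.3]
524 188 203 z 237.0 P [565.  238.9]
527 188 203 z 238.0 P [567.  238.6]
```

Emit:
carry_out(increments=[[0.004, -0.0004, 0, 0, 0], [0.0075, -0.001, 0, 0, 0], [0.0078, -0.0011, 0, 0, 0], [0.0078, -0.0011, 0, 0, 0], [0.0078, -0.0011, 0, 0, 0], [0.0078, -0.0011, 0, 0, 0], [0.0078, -0.0011, 0, 0, 0], [0.0078, -0.0011, 0, 0, 0], [0.0078, -0.0011, 0, 0, 0], [0.0078, -0.0011, 0, 0, 0], [0.0055, -0.0009, 0, 0, 0], [0.0028, -0.0003, 0, 0, 0], [0, 0, 0, 0, 0], [0, 0, 0, 0, 0], [0, 0, 0, 0, 0], [0, 0, -0.004, 0, 0], [0, 0, -0.006, 0, 0], [0, 0, -0.004, 0, 0], [0, 0, 0, 0, 0], [0, 0, 0, 0, 0]])

```text
t: 10.2
eef_pos: [485.0, 228.7, 300.8]
ee_rot: [[-0.164, -0.001, 0.986], [-0.986, -0.0, -0.164], [0.0, -1.0, -0.001]]
force: [0.3, 0.1, -5.5]
gripper_width: 8.2
```

Run:
```python
from feel import *
feel(6)
out=[]
for n,b in (("wrist",(330,90,560,320)),("side",(170,100,310,240)),("scene",(310,120,420,230))):
    c=arm.camera(n); np.savez(n+"4.npz",**c); x0,y0,x1,y1=b
    if n!="wrist": out.append(cv2.resize(c["color"][y0:y1,x0:x1,::-1],(390,390),interpolation=cv2.INTER_CUBIC))
    else: cv2.imwrite("pics/wrist4.png",c["color"][...,::-1])
cv2.imwrite("pics/ss4.png",np.hstack(out))
```

```text
t 10.5 pos [485.4  228.73 301.48] F [ 0.04 -0.12 -6.1 ] sd [0.37 0.27 0.23] T [-0.1391  0.0062 -0.0105] sd [0.022 0.013 0.02 ] w 8.372803244517682
moment xb -0.13827038585656784 yb -0.016698402440946006 lever y mm 22.65450233931066
```

View pics/wrist4.png

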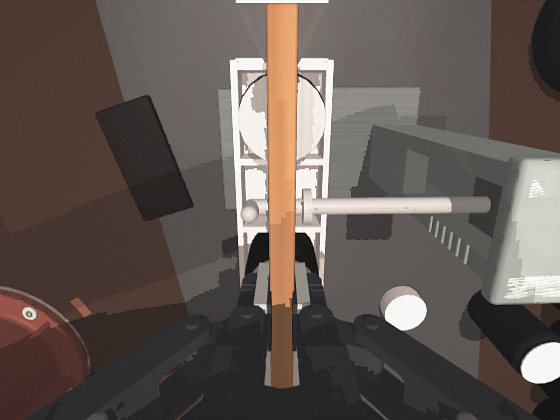

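View pics/ss4.png

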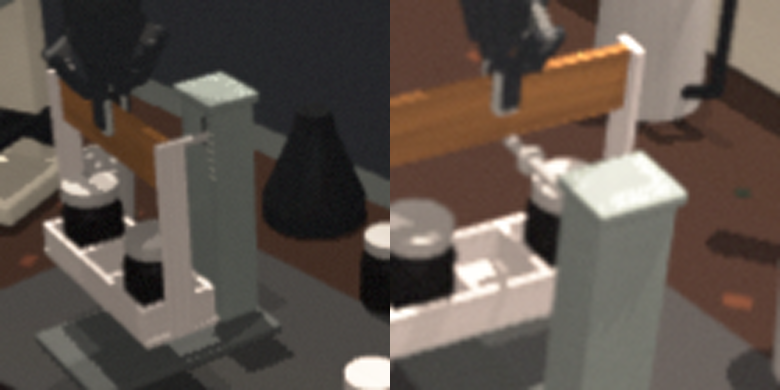

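The wrist view shows the bar at px 267–297, centred between the tip (edge ≈261) and the collar (≈302). The side and scene crops show the hook arm in the window under the bar. Lowering gently onto the hook.

Emit:
carry_out(increments=[[0, 0, -0.003, 0, 0], [0, 0, -0.004, 0, 0], [0, 0, -0.004, 0, 0], [0, 0, -0.002, 0, 0], [0, 0, -0.001, 0, 0], [0, 0, -0.001, 0, 0], [0, 0, -0.001, 0, 0], [0, 0, -0.001, 0, 0], [0, 0, -0.001, 0, 0], [0, 0, -0.001, 0, 0], [0, 0, -0.0015, 0, 0], [0, 0, -0.0015, 0, 0], [0, 0, -0.0015, 0, 0], [0, 0, -0.0015, 0, 0], [0, 0, -0.0015, 0, 0], [0, 0, -0.0015, 0, 0], [0, 0, -0.0015, 0, 0], [0, 0, -0.0015, 0, 0], [0, 0, 0, 0, 0], [0, 0, 0, 0, 0]])

```text
t: 12.32
eef_pos: [485.4, 228.7, 270.4]
ee_rot: [[-0.164, 0.0, 0.986], [-0.986, -0.0, -0.164], [-0.0, -1.0, 0.0]]
force: [-1.2, -0.1, -2.5]
gripper_width: 8.3
```

```bash
python3 -c "
from feel import *
feel(12)"
```

```text
t 12.9167 pos [485.41 228.74 270.42] F [-0.66 -0.73 -1.84] sd [0.52 0.44 0.39] T [-0.1961  0.167   0.0131] sd [0.028 0.029 0.022] w 8.142077736976157
moment xb -0.2208279954188157 yb 0.1326482692513202 lever y mm 119.6903135868845
```

Run:
```python
from h import *
for f in ("wrist3","wrist4","now"):
    c=arm.camera("wrist") if f=="now" else dict(np.load(f+".npz"))
    K=np.array([[c["fx"],0,c["cx"]],[0,c["fy"],c["cy"]],[0,0,1.]]); M=c["cam_to_world"]
    W=cloud(c); dz=14 if f=="now" else 0
    m=(W[...,2]>223-dz)&(W[...,2]<242-dz)&(W[...,0]>516)&(W[...,0]<572)&(abs(W[...,1]-244)<18)
    Q=[]
    for u in np.where(m.sum(0)>6)[0]:
        v=np.where(m[:,u])[0]; v=v[abs(v-np.median(v))<15]; 
        p=cv2.undistortPoints(np.array([[[u,v.mean()]]],float),K,np.array([c["k1"],0,0,0.])).ravel(); d=M[:3,:3]@np.array([p[0],p[1],1]);o=M[:3,3]; Q.append((o+d*(230-dz-o[2])/d[2])[:2])
    l=cv2.fitLine(np.array(Q,np.float32),cv2.DIST_HUBER,0,.01,.01).ravel(); l*=np.sign(l[0]) if l[0]<0 else 1
    top=np.nanmedian([np.nanmax(W[np.where(m[:,u])[0],u,2]) for u in np.where(m.sum(0)>6)[0]])
    # along yb from TCP (485.4,228.73)
    xb=np.array([.986,-.164]);yb=np.array([.164,.986]); t=np.array([485.4,228.73])
    d=l[:2];n=np.array([-d[1],d[0]]); k=((l[2:]-t)@n)/(yb@n)
    print(f,len(Q),"line",l.round(3),"yaw",np.degrees(np.arctan2(l[1],l[0])).round(2),"hook y rel TCP",k.round(2),"top",top)
```

```text
wrist3 87 line [ 9.89000e-01 -1.49000e-01  5.34679e+02  2.43482e+02] yaw -8.56 hook y rel TCP 21.94 top 236.85005986428018
wrist4 95 line [ 9.86000e-01 -1.65000e-01  5.46485e+02  2.42142e+02] yaw -9.5 hook y rel TCP 23.32 top 236.5597455636781
now 103 line [ 9.88000e-01 -1.58000e-01  5.45593e+02  2.42952e+02] yaw -9.07 hook y rel TCP 23.54 top 220.57859336892406
```

The hook lies 22–23.5 mm from the TCP along the bar, which matches the felt lever of 22.5 mm. I lower the rest of the way and then loosen the grip slightly.

Emit:
carry_out(increments=[[0, 0, -0.0015, 0, 0], [0, 0, -0.0015, 0, 0], [0, 0, -0.0015, 0, 0], [0, 0, -0.0015, 0, 0], [0, 0, -0.001, 0, 0], [0, 0, 0, 0, 0], [0, 0, 0, 0, 0], [0, 0, 0, 0, 0]])

```text
t: 13.63
eef_pos: [485.4, 228.7, 263.5]
ee_rot: [[-0.164, 0.0, 0.986], [-0.986, -0.0, -0.164], [-0.0, -1.0, 0.0]]
force: [-1.6, -0.7, -0.6]
gripper_width: 8.6
```

```bash
python3 -c "
from feel import *
feel(8)"
```

```text
t 14.0333 pos [485.4  228.73 263.4 ] F [-0.42 -0.65 -0.78] sd [0.44 0.41 0.74] T [-0.2468  0.1525  0.0085] sd [0.03  0.023 0.014] w 8.06111373194408
moment xb -0.26843010148752966 yb 0.11000974195040866 lever y mm 342.10780615939115
```

There is a residual sideways friction force, so I shift the tool slightly along the bar and regress moment against that force.

Emit:
carry_out(increments=[[-0.0001, -0.0008, 0, 0, 0], [-0.0001, -0.0008, 0, 0, 0], [0, 0, 0, 0, 0], [0, 0, 0, 0, 0]])

```text
t: 14.37
eef_pos: [485.2, 227.5, 263.4]
ee_rot: [[-0.164, 0.0, 0.987], [-0.987, 0.001, -0.164], [-0.001, -1.0, 0.0]]
force: [0.8, 3.5, -0.9]
gripper_width: 8.2
```

```bash
python3 -c "
from feel import *
feel(10)"
```

```text
t 14.8667 pos [485.21 227.27 263.37] F [ 0.36  4.04 -0.26] sd [0.58 0.48 0.33] T [ 0.9675 -0.121   0.0225] sd [0.04  0.048 0.038] w 8.519232120341883
moment xb 0.9742019916245495 yb 0.039226159951794494 lever y mm -3721.8454802232764
```

Emit:
carry_out(increments=[[0.0002, 0.0012, 0, 0, 0], [0.0002, 0.0012, 0, 0, 0], [0.0002, 0.0012, 0, 0, 0], [0, 0, 0, 0, 0], [0, 0, 0, 0, 0]])

```text
t: 15.28
eef_pos: [485.8, 230.3, 263.2]
ee_rot: [[-0.164, -0.0, 0.986], [-0.986, -0.001, -0.164], [0.001, -1.0, -0.0]]
force: [-0.9, -2.2, -0.9]
gripper_width: 8.2
```

```bash
python3 -c "
from feel import *
feel(10)"
```

```text
t 15.7833 pos [485.77 230.59 263.31] F [-0.6  -4.18 -0.02] sd [0.41 0.51 0.41] T [-0.9876  0.1328  0.0026] sd [0.058 0.033 0.022] w 8.293361845385848
moment xb -0.9959690710519588 yb -0.03081769385538997 lever y mm 41859.9326923763
```

Emit:
carry_out(increments=[[-0.0001, -0.0007, 0, 0, 0], [-0.0001, -0.0008, 0, 0, 0], [0, 0, 0, 0, 0], [0, 0, 0, 0, 0]])

```text
t: 16.12
eef_pos: [485.7, 230.0, 263.5]
ee_rot: [[-0.163, 0.001, 0.987], [-0.987, 0.002, -0.163], [-0.002, -1.0, 0.0]]
force: [0.2, 4.2, -1.1]
gripper_width: 8.5
```

```bash
python3 -c "
from feel import *
feel(14)"
```

```text
t 16.8167 pos [485.6  229.46 263.39] F [ 0.74  4.22 -0.57] sd [0.43 0.55 0.62] T [ 0.9709 -0.1739  0.0043] sd [0.057 0.028 0.034] w 8.277768948654309
moment xb 0.9863139053511436 yb -0.012457019044854759 lever y mm -1720.2797461606694
```

The moment is symmetric about zero sideways force (M0 ≈ -0.01 N·m), so the hook is within about 3 mm of the balance point. I relax the side force, then loosen the grip slowly.

Emit:
carry_out(increments=[[0.0001, 0.0006, 0, 0, 0], [0, 0, 0, 0, 0], [0, 0, 0, 0, 0], [0, 0, 0, 0, 0]], squeeze=20)

```text
t: 17.15
eef_pos: [485.6, 229.6, 263.3]
ee_rot: [[-0.164, -0.0, 0.986], [-0.986, -0.001, -0.164], [0.001, -1.0, 0.0]]
force: [-0.9, -0.1, -0.4]
gripper_width: 8.4
```

Emit:
carry_out(increments=[[0, 0, 0, 0, 0.04], [0, 0, 0, 0, 0.08], [0, 0, 0, 0, 0.1], [0, 0, 0, 0, 0.11], [0, 0, 0, 0, 0.12], [0, 0, 0, 0, 0.13], [0, 0, 0, 0, 0.14], [0, 0, 0, 0, 0.15], [0, 0, 0, 0, 0.16], [0, 0, 0, 0, 0.16], [0, 0, 0, 0, 0.16], [0, 0, 0, 0, 0.16]])

```text
t: 18.15
eef_pos: [485.7, 229.8, 263.3]
ee_rot: [[-0.164, 0.0, 0.986], [-0.986, -0.0, -0.164], [0.0, -1.0, 0.0]]
force: [-0.6, 0.7, -0.3]
gripper_width: 13.8
```

```bash
cat > chk.py <<'E'
from feel import *
def chk(tag):
    for i in range(2):
        c=arm.camera("wrist"); W=cloud(c); s=arm.state(); e=s["eef_pos"]; xb=s["ee_rot"][:,2]; yb=-s["ee_rot"][:,0]
        D=W-e; a=D@xb; b=D@yb; hsv=cv2.cvtColor(c["color"],cv2.COLOR_RGB2HSV)
        m=(hsv[...,0]>5)&(hsv[...,0]<22)&(hsv[...,1]>110)&(hsv[...,2]>60)&(abs(a)<30)&(abs(b)<118)&(W[...,2]>225)&(W[...,2]<300)
        P=np.stack([a[m],b[m],W[...,2][m]],1)
        t=[(k,np.percentile(P[abs(P[:,1]-k)<6,2],90)) for k in range(-100,106,10) if (abs(P[:,1]-k)<6).sum()>8]
        t=np.array(t); p=np.polyfit(t[:,0],t[:,1],1); print("t",s["t"],"bar slope rad",p[0].round(4),"top z at centre",p[1].round(1),"x range",np.percentile(a[m],[2,98]).round(1),"b",t[[0,-1],0],"F",s["force"].round(1),"w",s["gripper_width"].round(1))
    cv2.imwrite(f"pics/{tag}.png",c["color"][...,::-1])
E
python3 -c "
from chk import *
chk('w5')
feel(4)"
```

```text
Traceback (most recent call last):
  File "chk.py", line 9, in chk
    t=np.array(t); p=np.polyfit(t[:,0],t[:,1],1); print("t",s["t"],"bar slope rad",p[0].round(4),"top z at centre",p[1].round(1),"x range",np.percentile(a[m],[2,98]).round(1),"b",t[[0,-1],0],"F",s["force"].round(1),"w",s["gripper_width"].round(1))
                                                                                                                                                                                                                           ^^^^^^^^^^^^^^^^^^^^^^^^
AttributeError: 'float' object has no attribute 'round'
```

```bash
sed -i 's/s\["gripper_width"\].round(1)/s["gripper_width"]/' chk.py
python3 -c "
from chk import *
chk('w5')
feel(4)"
```

```text
t 18.25 bar slope rad -0.0029 top z at centre 267.4 x range [-4.2  5.1] b [-40. 100.] F [-0.9  0.4 -0.9] w 13.672909201829004
t 18.3 bar slope rad -0.0033 top z at centre 267.3 x range [-4.2  5.1] b [-40. 100.] F [-0.1  0.  -0.3] w 13.866141753179827
t 18.5 pos [485.68 229.83 263.33] F [-0.4  -0.08  0.29] sd [0.24 0.35 0.33] T [-0.0216  0.0108  0.0146] sd [0.016 0.015 0.02 ] w 13.57558514321243
moment xb -0.023092958277254244 yb 0.007072440996293385 lever y mm -79.7130991128702
```

View pics/w5.png

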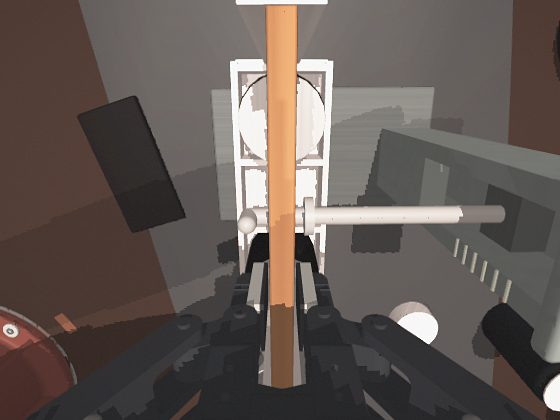

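The picture shows the bar (px 267–297) resting on the hook between tip (247,222) and collar (310,214). It is free of the fingers, with a slope of 0.003 rad. Opening and withdrawing upward.

Emit:
carry_out(increments=[[0, 0, 0, 0, 0.2], [0, 0, 0, 0, 0.25], [0, 0, 0, 0, 0.3], [0, 0, 0, 0, 0.35], [0, 0, 0, 0, 0.4], [0, 0, 0, 0, 0.4], [0, 0, 0.003, 0, 0.4], [0, 0, 0.006, 0, 0.4], [0, 0, 0.01, 0, 0.4], [0, 0, 0.015, 0, 0.4], [0, 0, 0.02, 0, 0.4], [0, 0, 0.02, 0, 0.4], [0, 0, 0.02, 0, 0.4], [0, 0, 0.016, 0, 0.4], [0, 0, 0.01, 0, 0.4], [0, 0, 0, 0, 0.4], [0, 0, 0, 0, 0.4], [0, 0, 0, 0, 0.4], [0, 0, 0, 0, 0.4]])

```text
t: 20.08
eef_pos: [485.5, 229.8, 382.5]
ee_rot: [[-0.164, -0.001, 0.986], [-0.986, -0.0, -0.164], [0.0, -1.0, -0.001]]
force: [0.3, 0.2, 1.1]
gripper_width: 34.0
```

```bash
python3 -c "
from chk import *
chk('w6')
c=arm.camera('scene'); cv2.imwrite('pics/s6.png',c['color'][100:350,260:500,::-1].repeat(2,0).repeat(2,1))"
```

```text
t 20.1333 bar slope rad -0.0034 top z at centre 267.4 x range [-3.6  5.6] b [-100.  100.] F [-0.5  0.3 -0.4] w 34.208088628640354
t 20.1833 bar slope rad -0.0034 top z at centre 267.4 x range [-3.7  5.5] b [-100.  100.] F [ 0.2 -0.2  0.2] w 34.21311067084896
```

View pics/s6.png

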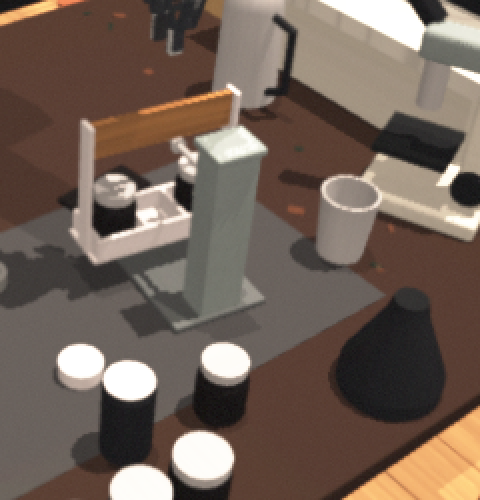

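The carrier hangs level and at rest, both jars are in their pockets, and the gripper is clear above. Handing in.

```bash
python3 -c "
from plant import arm
print(arm.close_job())"
```

```text
the job is handed in; nothing more can be done
None
```

The carrier is hanging level on the scale's hook with both jars in their pockets. I handed the job in at about 20 s; no verdict is reported.

- **Feel:** I gripped the bar at its middle and lifted. It weighs about 6.1 N, and the balance point lies about 22.5 mm to the +y side.
- **Hanging:** I passed the hook under the bar at that point and lowered until the hook carried nearly all the weight while I still held it. Then I relaxed the side force and loosened the grip slowly.
- **Last checks:** The bar slope is 0.003 rad. The bar top stayed at 267.4 mm before and after I withdrew, so the hook is drawn down about 23 mm. The bar sits between tip and collar, and the gripper is clear above it.
- **Disagreements:** One moment reading on the hook, taken with side friction present, suggested up to 15 mm of imbalance. Shifting the tool 1–2 mm each way along the bar traced it to friction, leaving at most about 3 mm, and the level hang agrees. Camera estimates of the hook's sideways position differed by up to 8 mm, and I used the close wrist view.
- **Not measured:** I did not re-measure the bystanders afterwards. The final scene crop showed nothing knocked over in the part it covered.

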